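# Set up a bezel for soldering on the jeweller's bench

### The job

Set the bench up for soldering: stand the firebrick on the white soldering board, along the board's back edge (the edge away from you), and put the charcoal block on the board square in front of it, end-on, about a finger's width away; lay the brass disc in the middle of the charcoal block and the silver collar centred on the disc. Stand the flux jar on the bench midway between the soldering board and the quench bowl. Leave the copper collar, the pinch pot and the pliers where they are.

Things in the scene. Friction and masses are not known exactly. Their poses are not given: they have to be found in the camera images.
- soldering_board: White ceramic soldering board lying fixed on the bench, on the left or right half: 170 mm (its x) by 160 mm (its y), 12 mm thick. Origin: centre of its underside. Its x axis points to its back edge, away from the robot (turned up to 0.15 rad); y to the left.
- quench_bowl: Empty terracotta quench bowl fixed on the bench on the other half, 150 mm across the rim, 55 mm high. Origin: centre of its underside; x points away from the robot.
- firebrick: Cream firebrick, loose, standing on its long narrow edge: 32 mm thick (its x), 115 mm long (its y), 64 mm high. Origin: centre of its underside. It is to stand in the same attitude, its length along the back edge (board's y), all on the board, in the middle of that edge. About 130 g.
- charcoal_block: Black charcoal block lying flat, loose: 90 mm long (its x), 60 mm wide (its y), 30 mm high. Origin: centre of its underside. End-on means that its length runs from front to back (along the board's x), its far end facing the middle of the brick with a gap of about 20 mm. About 80 g.
- brass_disc: Brass disc, loose, lying flat: 48 mm diameter, 8 mm thick, 120 g. Origin: centre of its underside.
- silver_collar: Bright silver collar (bezel), an open ring standing on its rim with its axis upright: outside 32 mm, inside 25 mm, 16 mm high, 50 g. Origin: centre of its underside.
- flux_jar: Flux jar, closed: blue body, white screw cap (from above a white disc); 48 mm diameter, 50 mm high, about 140 g, upright. Origin: centre of its underside. Midway: on the line from the centre of the board to the centre of the bowl, halfway.
- copper_collar: Copper collar of another job, red-brown, same size as the silver one; loose, to be left alone. Origin: centre of its underside.
- pinch_pot: Small orange clay pinch pot with metal offcuts, 72 mm across, 42 mm high; loose, to be left alone. Origin: centre of its underside.
- pliers: Pliers with red handles lying on the bench beyond the board and the bowl, about 140 mm long (its y, jaws to +y), 10 mm high; loose, to be left alone. Origin: at the rivet, on the underside.
Mind the look-alikes: they are no part of the job. Leave any pink look-alike of the firebrick alone. Several things look just like the charcoal_block: the one meant starts farthest to the robot's right.

How it is judged:
By the outcome, as a careful person would: the job done as asked, in the order asked, and still so for the second after the job is handed in, with the robot touching nothing.
It also fails if it takes over 125 s, if anything falls off the work surface, if the arm or the gripper's body presses on something with over 40 N, if the wrist force passes 120 N, or if a joint passes its speed limit or range.

### The arm

A 7-joint arm with a two-finger parallel gripper is mounted at the origin on the work surface. World frame = base frame: x ahead of the robot, y to its left, z up, the work surface at z = 0. Lengths are in m, angles in rad, forces in N, time in s.
With the tool pointing down it reaches from about 0.4 to 0.85 m from the base axis. Payload 4.5 kg.
Tool frame: the origin (TCP) lies where the fingers leave the gripper's body, on its centre line; the fingertips stand 64 mm ahead of it and the grasp point (between the pads) lies 45 mm ahead of it; z points along the fingers, y is the line along which they close (so a half turn about z gives the same grasp; the last joint's range is limited). The gripper opens to 88 mm and grips with 3 to 60 N. Pads are 18 mm wide; open, the fingers measure 123 mm over their backs; the gripper's body (75 mm by 187 mm) begins 45 mm behind the grasp point.
Start: joints at [1.337, 0.689, -0.195, 1.565, 0.157, 0.902, -0.215], TCP at [0.165, -0.603, 0.303] pointing down, gripper open.
Joint ranges: [-3.01, 3.01], [-0.46, 2.08], [-1.47, 1.51], [0.13, 2.56], [-1, 4.14], [0.04, 2.09], [-2.66, 2.66]. Speed limits (rad/s): [2.57, 2.57, 3.14, 3.14, 3.14, 3.14, 3.14].

### API

Orientations are given as a unit quaternion [x, y, z, w].
In Python, from plant import r gives the robot as it stands.
- The arm moves only by the tool play_rows, never from a script. Its arguments are lists of equal length, an entry for each row: "translation": the shift along the tool's x, y, z in m, a list of three; "delta_rot": the turn, a rotation vector about the tool's x, y, z in degrees, a list of three; "grip": the opening, from -1 (shut) to 1 (fully open). In form: {"translation": [[x, y, z], ...], "delta_rot": [[rx, ry, rz], ...], "grip": [grip, ...]}. A call has 1 to 20 rows; each row shifts and turns the commanded pose from where the row before left it, along the tool's axes as they then stand; what a row does not reach is not made up. A row lasts 1/8 s, in which the tool goes at most 62.5 mm and 10.7 degrees, less where a joint would pass 70% of its speed; a pose out of reach is approached as far as the arm can. A call with a gripper value outside its range is refused whole. The fingers move at their own pace and stop on an object; "squeeze" is the grip in N (left out, the last holds). Time passes only in rows, so rows that do not move let the fingers close. It gives the time, the measured TCP pose, the force, the opening and the grip force at its end, in the units of the state.
- r.get_state(): the state, without advancing time (a new reading comes with each control period).
- r.snapshot(name): name is "side" or "top"; returns the picture (480x640x3 uint8, blue, green, red); there is no depth.
- r.get_calibration(name): a dict with "intrinsics" (3x3 intrinsics, pixels), "eye" and "rotation" of the camera in the world. Camera axes: x right, y up, looking along -z (the intrinsics and any distortion apply to the point x, -y, -z); pixel columns grow to the right and rows downward; lengths in m; the calibration is good to about 2 mm. A picture is of the moment at which its call begins. get_calibration takes no time and is no camera call.
- r.finish_job(): hands the job in; it is judged then, once.
Trained networks look in the newest picture that a camera, given by its name, has taken for a name from the list of things; names that differ only in an ending like _2 or _b are one class to them, and where a whole thing is asked for, a point or a joint stands for the part that bears it (a point fixed in the world has none). Each returns a list of dicts, best first, with "confidence" (0 to 1); they miss things now and then, are a little off and sometimes report something else, mostly with a low value. They report only what shows in the picture. A call takes as long as a camera call. They do not tell look-alikes from the thing itself.
- r.look_for(camera, target): "point" ([x, y, z] in m, in world coordinates, good to about 4 mm: the middle of the surface that is visible of it).
- r.silhouettes(camera, target): "pixels" (480x640 bool, what is visible of it).
The state is a dict: "clock": time; "q": joint angles; "qd": joint speeds; "joint_torque": joint torques, N m; "tool_pos": TCP position; "eef_rot": TCP orientation; "contact_force": force on the tool from outside, world axes, zero at the start; "moment": the same for the moment, N m; "opening": opening from 0.0 (shut) to 1.0 (fully open); "finger_force": force on a finger pad.
Only numpy, scipy, OpenCV 4.12 (cv2) and the standard library are available. Lean on these libraries where they do the work, as an engineer would, in place of code of your own. Each camera call takes 0.05 s, during which the arm holds its last target. There are 200 camera calls.

## Working session

There is one attempt and no reset: what is moved stays moved. The work goes in short steps, Python scripts to look and compute and a tool call to move; the robot and the scene stay as the last step left them, time stands still between calls to the robot, and variables do not carry over. Pictures are saved under pics/ and viewed, at most 14 in all, crops included, and the job is handed in when it is done.

Besides the shell and the picture viewer there is one more tool, called after ">>>" as name(argument=value, ...), one argument or row to a line, values as JSON. play_rows: Moves the arm, as the interface text tells. Its arguments: {"type":"object","properties":{"translation":{"type":"array","items":{"type":"array","items":{"type":"number"}}},"delta_rot":{"type":"array","items":{"type":"array","items":{"type":"number"}}},"grip":{"type":"array","items":{"type":"number"}},"squeeze":{"type":"number"}},"required":["translation","delta_rot","grip"]}

```bash
mkdir -p pics; ls
python3 - <<'E'
from plant import r
import cv2
for n in("top","side"):
    cv2.imwrite(f"pics/{n}0.png",r.snapshot(n)); c=r.get_calibration(n); print(n,c)
s=r.get_state(); print({k:s[k] for k in("clock","tool_pos","eef_rot","opening","contact_force")})
E
```

```text
pics
top {'intrinsics': array([[607.60039388,   0.        , 305.81189337],
       [  0.        , 607.60039388, 235.25120096],
       [  0.        ,   0.        ,   1.        ]]), 'eye': array([ 0.34758802, -0.0340573 ,  1.55765971]), 'rotation': array([ 0.03745506, -0.03133098, -0.70441149,  0.70811012])}
side {'intrinsics': array([[434.93303662,   0.        , 318.66896369],
       [  0.        , 434.93303662, 237.21411849],
       [  0.        ,   0.        ,   1.        ]]), 'eye': array([0.05616853, 0.79961969, 0.6959681 ]), 'rotation': array([-0.11656634,  0.43569098,  0.86704576, -0.211701  ])}
{'clock': 0.1, 'tool_pos': array([ 0.16521083, -0.60230444,  0.3019842 ]), 'eef_rot': array([ 9.91046307e-01,  1.33516092e-01, -1.77189077e-04, -7.99360793e-04]), 'opening': 1.001839860939792, 'contact_force': array([ 1.01672222,  0.48913385, -0.45012316])}
```

View pics/top0.png

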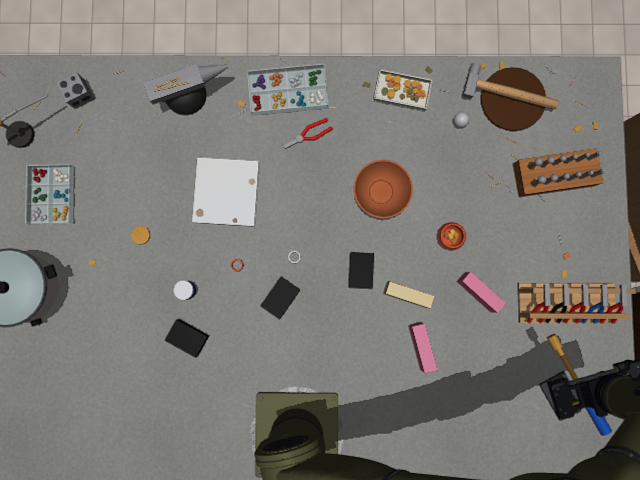

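View pics/side0.png

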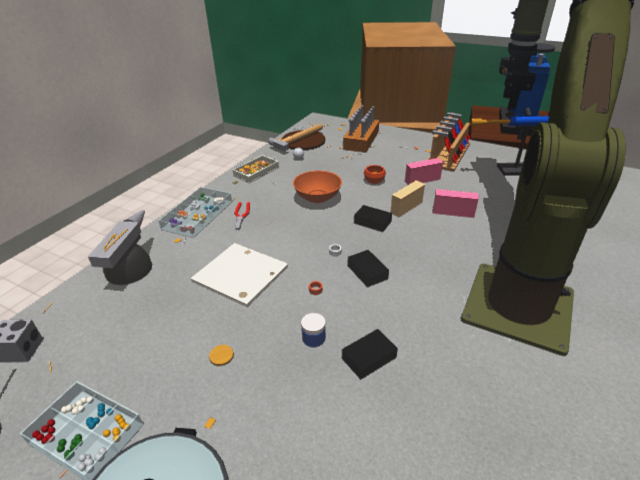

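Charcoal candidates in top view: (361,270), (280,297) and (187,338). Image right is the robot's right (−y; the gripper at y=−0.60 shows on the right), so (361,270) fits. The cream brick is at (410,294), and the pink ones at (482,292) and (424,347) are look-alikes. I'll confirm in a crop and fit the poses.

```bash
cat > h.py <<'E'
from plant import r
import numpy as np, cv2
from scipy.optimize import least_squares
from scipy.spatial.transform import Rotation as R
def box(l,w,h): return np.array([[a*l/2,b*w/2,c*h] for a in(-1,1) for b in(-1,1) for c in(0,1)])
def cyl(d,h): return np.array([[d/2*np.cos(t),d/2*np.sin(t),z] for t in np.linspace(0,2*np.pi,48,endpoint=False) for z in(0,h)])
M=dict(soldering_board=box(.17,.16,.012),firebrick=box(.032,.115,.064),charcoal_block=box(.09,.06,.03),brass_disc=cyl(.048,.008),
 silver_collar=cyl(.032,.016),copper_collar=cyl(.032,.016),flux_jar=cyl(.048,.05),quench_bowl=cyl(.15,.055),pinch_pot=cyl(.072,.042))
def proj(P,cam):
    c=r.get_calibration(cam); p=(np.asarray(P)-c["eye"])@R.from_quat(c["rotation"]).as_matrix()
    p=p*[1,-1,-1]; q=p@c["intrinsics"].T; return q[:,:2]/q[:,2:]
def ray(uv,z,cam):
    c=r.get_calibration(cam); d=np.linalg.inv(c["intrinsics"])@[*uv,1]*[1,-1,-1]
    d=R.from_quat(c["rotation"]).as_matrix()@d; return c["eye"]+d*(z-c["eye"][2])/d[2]
def feat(poly):
    m=cv2.moments(poly.astype(np.float32).reshape(-1,1,2)); a=m["m00"]
    return np.array([m["m10"]/a,m["m01"]/a,m["mu20"]/a,m["mu11"]/a,m["mu02"]/a])
def hull(P): return cv2.convexHull(P.astype(np.float32))[:,0]
def maskhull(mask):
    n,l,st,_=cv2.connectedComponentsWithStats(mask.astype(np.uint8)); k=1+np.argmax(st[1:,4])
    v,u=np.nonzero(l==k); return hull(np.concatenate([np.c_[u+a,v+b] for a in(-.5,.5) for b in(-.5,.5)]))
def fit(name,mask,z=0,cam="top",sym=None):
    H=maskhull(mask); f=feat(H); m=M[name]; rnd=len(m)>8; p0=ray(f[:2],z+m[:,2].max()/2,cam)
    sc=np.array([1,1,.05,.05,.05]) 
    def res(p):
        W=m@R.from_euler("z",0 if rnd else p[2]).as_matrix().T+[p[0],p[1],z]
        return ((feat(hull(proj(W,cam)))-f)*sc)[:2 if rnd else 5]
    best=min((least_squares(res,[*p0[:2],a],x_scale=[.01,.01,.1]) for a in ([0] if rnd else [-1.2,-.6,0,.6,1.2])),key=lambda s:s.cost)
    x=best.x; x[2]=(x[2]+np.pi/2)%np.pi-np.pi/2
    return x,f[:2],best.cost
def look(name,z=0,cam="top"):
    r.snapshot(cam)
    for d in r.silhouettes(cam,name):
        if d["confidence"]>.2 and d["pixels"].sum()>15:
            x,c,k=fit(name,d["pixels"],z,cam); print(name,cam,round(d["confidence"],2),"px",c.round(),"xy",x[:2].round(4),"yaw",x[2].round(3),"cost",round(k,3))
E
python3 - <<'E'
from h import *
for n in M: look(n)
for n in("firebrick","charcoal_block","brass_disc","silver_collar","soldering_board","flux_jar"): look(n,cam="side")
im=cv2.imread("pics/top0.png")[220:390,150:520]; cv2.imwrite("pics/c1.png",cv2.resize(im,None,fx=2.1,fy=2.1,interpolation=cv2.INTER_CUBIC))
E
```

```text
soldering_board top 0.73 px [225. 192.] xy [0.6097 0.1898] yaw 0.0 cost 0.189
firebrick top 0.82 px [480. 292.] xy [ 0.3574 -0.4565] yaw -0.6 cost 2.475
firebrick top 0.74 px [422. 347.] xy [ 0.2212 -0.3086] yaw -1.2 cost 0.757
firebrick top 0.73 px [408. 295.] xy [ 0.3491 -0.2763] yaw 0.0 cost 4.63
charcoal_block top 0.95 px [279. 298.] xy [0.3393 0.0453] yaw -0.6 cost 0.043
charcoal_block top 0.88 px [186. 338.] xy [0.2382 0.2795] yaw 1.197 cost 0.202
charcoal_block top 0.75 px [361. 270.] xy [ 0.4098 -0.1592] yaw 0.0 cost 0.019
brass_disc top 0.61 px [140. 235.] xy [0.4986 0.4067] yaw 0.0 cost 0.0
copper_collar top 0.59 px [234. 261.] xy [0.4325 0.1629] yaw 0.0 cost 0.0
copper_collar top 0.35 px [299. 139.] xy [ 7.501e-01 -2.000e-04] yaw 0.0 cost 0.0
copper_collar top 0.3 px [451. 236.] xy [ 0.4982 -0.3918] yaw 0.0 cost 0.0
flux_jar top 0.54 px [185. 290.] xy [0.3575 0.2818] yaw 0.0 cost 0.0
quench_bowl top 0.9 px [383. 189.] xy [ 0.6158 -0.2141] yaw 0.0 cost 0.0
pinch_pot top 0.66 px [451. 236.] xy [ 0.4964 -0.3875] yaw 0.0 cost 0.0
firebrick side 0.92 px [407. 198.] xy [ 0.3491 -0.2744] yaw -0.6 cost 2.06
firebrick side 0.74 px [455. 203.] xy [ 0.218  -0.3066] yaw -1.2 cost 0.123
charcoal_block side 0.9 px [367. 268.] xy [0.3383 0.0468] yaw -0.6 cost 0.122
charcoal_block side 0.86 px [369. 354.] xy [0.2355 0.2795] yaw 1.2 cost 0.228
charcoal_block side 0.78 px [373. 218.] xy [ 0.4061 -0.1582] yaw 0.0 cost 0.019
charcoal_block side 0.32 px [317. 186.] xy [ 0.6336 -0.2498] yaw 0.0 cost 7.683
brass_disc side 0.72 px [221. 355.] xy [0.4965 0.4067] yaw 0.0 cost 0.0
soldering_board side 0.63 px [239. 274.] xy [0.6108 0.188 ] yaw 0.002 cost 0.316
flux_jar side 0.87 px [313. 330.] xy [0.3559 0.2855] yaw 0.0 cost 0.0
```

View pics/c1.png

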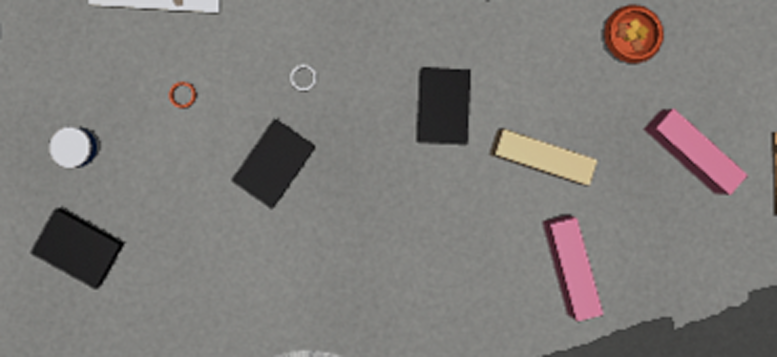

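The crop confirms it. The charcoal meant is the one at top-view pixel (361,270), the rightmost black block. The cream brick's top is at about (410,293), and the silver ring is at (294,257). Next I'll fix the yaw step in the fit and refine the poses by colour.

```bash
python3 - <<'E'
s=open("h.py").read()
s=s.replace("    def res(p):\n","    def res(q):\n        p=np.r_[p0[:2],0]+q-1\n")
s=s.replace("least_squares(res,[*p0[:2],a],x_scale=[.01,.01,.1])","least_squares(res,[1,1,1+a],x_scale=[.01,.01,.1],diff_step=2e-4)")
s=s.replace("x=best.x;","x=best.x-1+np.r_[p0[:2],0];")
s+='''
def col(im,lo,hi,uv,rad):
    k=cv2.inRange(cv2.cvtColor(im,cv2.COLOR_BGR2HSV),np.array(lo),np.array(hi))>0; w=np.zeros_like(k); u,v=map(int,uv)
    w[max(0,v-rad):v+rad,max(0,u-rad):u+rad]=1; return k&w
def rect(mask,z,cam="top"):
    """top face only: minAreaRect of the mask seen at height z, in the world"""
    W=np.array([ray(p,z,cam)[:2] for p in maskhull(mask)]); (c,s,a)=cv2.minAreaRect((W*1000).astype(np.float32)); return np.round(c,1),np.round(s,1),round(a,1)
'''
open("h.py","w").write(s)
E
python3 - <<'E'
from h import *
im=cv2.imread("pics/top0.png")
b=col(im,(0,0,190),(180,40,255),(225,192),45); print("board",b.sum(),rect(b,.012),fit("soldering_board",b))
f=col(im,(15,40,150),(35,255,255),(410,294),32); print("brick",f.sum(),rect(f,.064))
c=col(im,(0,0,0),(180,255,70),(361,270),32); print("char",c.sum(),rect(c,.03),fit("charcoal_block",c))
s=col(im,(0,0,160),(180,60,255),(294,257),14); print("silv",s.sum(),rect(s,.016),fit("silver_collar",s))
j=col(im,(0,0,160),(180,60,255),(185,290),18); print("jar",j.sum(),rect(j,.05))
d=col(im,(10,80,100),(30,255,255),(140,235),18); print("disc",d.sum(),rect(d,.008),fit("brass_disc",d))
o=col(im,(0,80,60),(15,255,255),(383,189),40); print("bowl",o.sum(),rect(o,.055))
for n in("firebrick","charcoal_block","soldering_board","quench_bowl"): look(n)
look("firebrick",cam="side")
look("silver_collar",cam="side")
print(r.get_state()["clock"])
E
```

```text
board 3842 (array([611.8, 189.1]), array([160.5, 171.2]), 86.7) (array([ 0.61240221,  0.18958197, -0.04297063]), array([224.8889641 , 191.35444103]), np.float64(0.046302743156083376))
brick 597 (array([ 349.6, -275.9]), array([117.4,  34. ]), 71.9)
char 874 (array([ 410.1, -159.2]), array([62.9, 91.5]), 87.3) (array([ 0.41022782, -0.16025218, -0.02718795]), array([360.96839242, 269.94081786]), np.float64(0.0009386409833622523))
silv 41 (array([443.7,  10.7]), array([30.5, 30.5]), 0.3) (array([0.44436629, 0.01052778, 0.        ]), array([293.6494709 , 256.38624339]), np.float64(2.765216013674163e-12))
jar 284 (array([357.1, 282.8]), array([46.9, 47.3]), 0.3)
disc 272 (array([498.8, 405.8]), array([46.5, 49.2]), 0.3) (array([0.49907072, 0.40690578, 0.        ]), array([139.97619048, 234.52090592]), np.float64(4.2361186528674135e-12))
bowl 2747 (array([ 611.8, -211.8]), array([149.4, 150.1]), 0.2)
firebrick top 0.97 px [408. 295.] xy [ 0.3486 -0.2751] yaw -0.308 cost 0.135
firebrick top 0.66 px [422. 347.] xy [ 0.2204 -0.3083] yaw -1.307 cost 0.169
firebrick top 0.55 px [481. 292.] xy [ 0.3564 -0.4556] yaw -0.743 cost 0.028
charcoal_block top 0.75 px [360. 270.] xy [ 0.4095 -0.158 ] yaw -0.1 cost 0.015
charcoal_block top 0.7 px [186. 338.] xy [0.2369 0.2797] yaw 1.111 cost 0.027
soldering_board top 0.72 px [225. 192.] xy [0.6116 0.1891] yaw -0.176 cost 0.214
quench_bowl top 0.69 px [382. 189.] xy [ 0.6154 -0.2138] yaw 0.0 cost 0.0
firebrick side 0.93 px [455. 203.] xy [ 0.2185 -0.3076] yaw -1.311 cost 0.003
firebrick side 0.77 px [423. 171.] xy [ 0.3553 -0.4554] yaw -0.774 cost 0.01
firebrick side 0.64 px [407. 199.] xy [ 0.3476 -0.273 ] yaw -0.313 cost 0.012
silver_collar side 0.46 px [335. 250.] xy [0.4412 0.0127] yaw 0.0 cost 0.0
2.2
```

```bash
cat >> h.py <<'E'
def plan(x,y,z,psi):
    """turn (deg, tool) first, then shift in tool axes, to TCP x,y,z with tool x heading psi (tool down)"""
    s=r.get_state(); a=R.from_quat(s["eef_rot"]); b=R.from_euler("z",psi)*R.from_euler("x",np.pi)
    v=np.degrees((a.inv()*b).as_rotvec()); t=b.inv().apply(np.array([x,y,z])-s["tool_pos"])
    print("psi",np.arctan2(*a.as_matrix()[1::-1,0]).round(3),"rot",v.round(2),"then shift",t.round(4))
E
python3 - <<'E'
from h import *
plan(.3486,-.2753,.20,1.255)
E
```

```text
psi 0.268 rot [  0.    -0.   -56.56] then shift [0.3681 0.0725 0.1027]
```

>>> play_rows(
  translation=[
    [0,0,0],
    [0,0,0],
    [0,0,0],
    [0,0,0],
    [0,0,0],
    [0,0,0],
    [0.0368,0.0073,0.0103],
    [0.0368,0.0073,0.0103],
    [0.0368,0.0073,0.0103],
    [0.0368,0.0073,0.0103],
    [0.0368,0.0073,0.0103],
    [0.0368,0.0073,0.0103],
    [0.0368,0.0073,0.0103],
    [0.0368,0.0073,0.0103],
    [0.0368,0.0073,0.0103],
    [0.0368,0.0073,0.0103],
    [0,0,0],
    [0,0,0],
  ],
  delta_rot=[
    [0,0,-9.43],
    [0,0,-9.43],
    [0,0,-9.43],
    [0,0,-9.43],
    [0,0,-9.43],
    [0,0,-9.43],
    [0,0,0],
    [0,0,0],
    [0,0,0],
    [0,0,0],
    [0,0,0],
    [0,0,0],
    [0,0,0],
    [0,0,0],
    [0,0,0],
    [0,0,0],
    [0,0,0],
    [0,0,0],
  ],
  grip=[1,1,1,1,1,1,1,1,1,1,1,1,1,1,1,1,1,1],
  squeeze=25,
)

```text
clock: 4.45
tool_pos: [0.3488, -0.2762, 0.1999]
eef_rot: [0.81, 0.587, -0.0, 0.0]
contact_force: [0.0, -0.3, -0.2]
opening: 0.997
finger_force: 0.0
```

Run:
```python
from h import *
plan(.3486,-.2753,.085,1.255); print(r.get_state()["q"].round(2))
```

```text
psi 1.255 rot [ 0.01  0.05 -0.01] then shift [ 0.0008 -0.0005  0.1149]
[ 0.73  0.66 -0.25  2.19  0.48  0.34 -0.25]
```

Descend, grip, lift.

>>> play_rows(
  translation=[
    [0,0,0.03],
    [0,0,0.03],
    [0,0,0.03],
    [0,0,0.025],
    [0,0,0],
    [0,0,0],
    [0,0,0],
    [0,0,0],
    [0,0,0],
    [0,0,0],
    [0,0,0],
    [0,0,-0.02],
    [0,0,-0.04],
    [0,0,-0.05],
    [0,0,-0.04],
    [0,0,0],
  ],
  delta_rot=[
    [0,0,0],
    [0,0,0],
    [0,0,0],
    [0,0,0],
    [0,0,0],
    [0,0,0],
    [0,0,0],
    [0,0,0],
    [0,0,0],
    [0,0,0],
    [0,0,0],
    [0,0,0],
    [0,0,0],
    [0,0,0],
    [0,0,0],
    [0,0,0],
  ],
  grip=[1,1,1,1,1,-1,-1,-1,-1,-1,-1,-1,-1,-1,-1,-1],
  squeeze=25,
)

```text
clock: 6.45
tool_pos: [0.3514, -0.278, 0.2506]
eef_rot: [0.81, 0.587, -0.001, 0.002]
contact_force: [-0.6, 0.2, -1.4]
opening: 0.363
finger_force: 24.7
```

Run:
```python
from h import *
plan(.677,.186,.20,1.521)
r.snapshot("side"); look("firebrick",cam="side",z=.15)
cs=cv2.imread("pics/top0.png"); b=col(cs,(0,0,190),(180,40,255),(225,192),45)
cn,_=cv2.findContours(b.astype(np.uint8),0,0); c=max(cn,key=len)[:,0]
W=np.array([ray(p,.012,"top")[:2] for p in c]); 
for ax in(-.05,):
    L=(W-[.612,.189])@np.array([[np.cos(ax),-np.sin(ax)],[np.sin(ax),np.cos(ax)]])
    for k,s in((0,1),(0,-1),(1,1),(1,-1)):
        h=(.085,.08)[k]; m=(s*L[:,k]>h-.008)&(abs(L[:,1-k])<.065); p=np.polyfit(L[m,1-k],L[m,k],1); print("xy"[k],s,p.round(4))
```

```text
psi 1.254 rot [  0.11   0.21 -15.28] then shift [0.4796 0.3021 0.0506]
firebrick side 0.97 px [424. 172.] xy [ 0.2853 -0.1722] yaw -0.394 cost 4.211
firebrick side 0.93 px [455. 203.] xy [ 0.1823 -0.06  ] yaw -1.491 cost 10.521[ WARN:0@5.738] global contours_new.cpp:654 findContours Chain code output is an experimental feature and might change in future!
Traceback (most recent call last):
  File "h.py", line 13, in ray
    c=r.get_calibration(cam); d=np.linalg.inv(c["intrinsics"])@[*uv,1]*[1,-1,-1]
                                                               ^^^^^^^
TypeError: Value after * must be an iterable, not numpy.int8
```

Run:
```python
from h import *
cs=cv2.imread("pics/top0.png"); b=col(cs,(0,0,190),(180,40,255),(225,192),45)
cn,_=cv2.findContours(b.astype(np.uint8),0,1); c=max(cn,key=len)[:,0]
W=np.array([ray(p,.012,"top")[:2] for p in c]); ax=-.05
L=(W-[.612,.189])@np.array([[np.cos(ax),-np.sin(ax)],[np.sin(ax),np.cos(ax)]])
for k,s in((0,1),(0,-1),(1,1),(1,-1)):
    h=(.085,.08)[k]; m=(s*L[:,k]>h-.008)&(abs(L[:,1-k])<.065); p=np.polyfit(L[m,1-k],L[m,k],1); print("xy"[k],s,p.round(4),m.sum())
```

```text
x 1 [0.0093 0.0827] 50
x -1 [ 0.0018 -0.0831] 50
y 1 [-0.0113  0.0775] 50
y -1 [-0.0082 -0.0776] 50
```

>>> play_rows(
  translation=[
    [0,0,0],
    [0,0,0],
    [0.04,0.0252,0],
    [0.04,0.0252,0],
    [0.04,0.0252,0],
    [0.04,0.0252,0],
    [0.04,0.0252,0],
    [0.04,0.0252,0],
    [0.04,0.0252,0],
    [0.04,0.0252,0],
    [0.04,0.0252,0],
    [0.04,0.0252,0],
    [0.04,0.0252,0],
    [0.04,0.0252,0.02],
    [0,0,0.03],
    [0,0,0],
    [0,0,0],
  ],
  delta_rot=[
    [0,0,-7.6],
    [0,0,-7.7],
    [0,0,0],
    [0,0,0],
    [0,0,0],
    [0,0,0],
    [0,0,0],
    [0,0,0],
    [0,0,0],
    [0,0,0],
    [0,0,0],
    [0,0,0],
    [0,0,0],
    [0,0,0],
    [0,0,0],
    [0,0,0],
    [0,0,0],
  ],
  grip=[-1,-1,-1,-1,-1,-1,-1,-1,-1,-1,-1,-1,-1,-1,-1,-1,-1],
)

```text
clock: 8.72
tool_pos: [0.6756, 0.1869, 0.1963]
eef_rot: [0.724, 0.69, -0.002, -0.001]
contact_force: [0.6, 0.1, -0.5]
opening: 0.365
finger_force: 24.7
```

Run:
```python
from h import *
plan(.677,.185,.100,1.514)
```

```text
psi 1.522 rot [-0.23  0.16  0.46] then shift [-0.0018  0.0015  0.0963]
```

>>> play_rows(
  translation=[
    [-0.0018,0.0015,0.02],
    [0,0,0.03],
    [0,0,0.03],
    [0,0,0.015],
    [0,0,0],
    [0,0,0],
  ],
  delta_rot=[
    [-0.2,0.15,0.5],
    [0,0,0],
    [0,0,0],
    [0,0,0],
    [0,0,0],
    [0,0,0],
  ],
  grip=[-1,-1,-1,-1,-1,-1],
)

```text
clock: 9.48
tool_pos: [0.6765, 0.1859, 0.1045]
eef_rot: [0.727, 0.686, 0.0, -0.001]
contact_force: [-5.3, -0.6, 8.4]
opening: 0.362
finger_force: 25.0
```

Run:
```python
from h import *
plan(.677,.185,.097,1.514); im=r.snapshot("side"); cv2.imwrite("pics/s1.png",cv2.resize(im[150:350,120:390],None,fx=2.9,fy=2.9))
```

```text
psi 1.513 rot [-0.02 -0.08 -0.05] then shift [-0.0008  0.0005  0.0075]
```

View pics/s1.png

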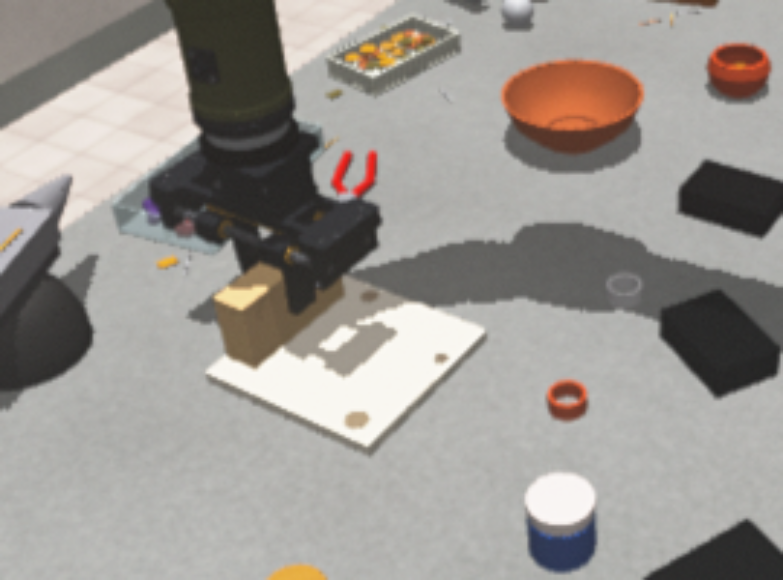

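The brick is upright and touching the board along the back edge: its near-left bottom corner shows at crop (240,365), and the force is 8 N up. Release and retreat.

>>> play_rows(
  translation=[
    [0,0,0.001],
    [0,0,0],
    [0,0,0],
    [0,0,0],
    [0,0,-0.03],
    [0,0,-0.05],
    [0,0,-0.05],
    [-0.05,-0.03,-0.01],
    [-0.05,-0.04,0],
    [-0.05,-0.04,0],
    [-0.05,-0.04,0],
    [-0.05,0,0],
    [0,0,0],
  ],
  delta_rot=[
    [0,0,0],
    [0,0,0],
    [0,0,0],
    [0,0,0],
    [0,0,0],
    [0,0,0],
    [0,0,0],
    [0,0,0],
    [0,0,0],
    [0,0,0],
    [0,0,0],
    [0,0,0],
    [0,0,0],
  ],
  grip=[-1,0.2,0.2,0.2,0.2,0.2,0.2,1,1,1,1,1,1],
)

```text
clock: 11.15
tool_pos: [0.5152, -0.0575, 0.2402]
eef_rot: [0.73, 0.684, -0.001, 0.001]
contact_force: [-0.1, 1.3, 0.1]
opening: 0.996
finger_force: 0.0
```

```bash
cat >> h.py <<'E'
B=np.array([.612,.189]); BY=-.057
def loc(p): d=np.asarray(p)[:2]-B; c,s=np.cos(BY),np.sin(BY); return np.round([d[0]*c+d[1]*s,-d[0]*s+d[1]*c],4)
def wor(x,y): c,s=np.cos(BY),np.sin(BY); return np.round([B[0]+x*c-y*s,B[1]+x*s+y*c],4)
E
python3 - <<'E'
from h import *
im=r.snapshot("top"); cv2.imwrite("pics/t2.png",im)
u=proj([[.677,.185,.076]],"top")[0]; f=col(im,(15,30,150),(35,255,255),u,32); q=rect(f,.076); print(f.sum(),q,loc(q[0]/1000)); cv2.imwrite("pics/t2c.png",cv2.resize(im[120:260,150:340],None,fx=4,fy=4))
look("firebrick",z=.012)
look("firebrick",z=.012,cam="side")
print("charcoal",wor(.065-.016-.02-.045,0))
plan(.410,-.159,.20,-.04); print(r.get_state()["q"].round(2))
E
```

```text
620 (array([677.7, 185.8]), array([117.2,  35.2]), 86.7) [0.0658 0.0005]
firebrick top 0.92 px [224. 163.] xy [0.677  0.1861] yaw -0.05 cost 0.025
firebrick top 0.8 px [427. 364.] xy [ 0.1807 -0.3171] yaw 0.862 cost 25.971
firebrick top 0.72 px [480. 292.] xy [ 0.3568 -0.452 ] yaw -0.722 cost 0.012
firebrick top 0.41 px [293. 253.] xy [0.4488 0.0122] yaw 0.778 cost 31.464
firebrick side 0.81 px [424. 171.] xy [ 0.348  -0.4337] yaw -0.675 cost 0.132
firebrick side 0.69 px [215. 253.] xy [0.675  0.1892] yaw -0.019 cost 0.086
firebrick side 0.62 px [455. 203.] xy [ 0.216  -0.2876] yaw -1.357 cost 0.017
firebrick side 0.38 px [316. 185.] xy [ 0.6102 -0.2048] yaw -1.236 cost 0.807
charcoal [0.596  0.1899]
psi 1.516 rot [-6.000e-02 -1.500e-01  8.916e+01] then shift [-0.1022  0.1128  0.0407]
[ 0.37  0.7  -0.59  1.93  0.6   0.69 -0.65]
```

View pics/t2c.png

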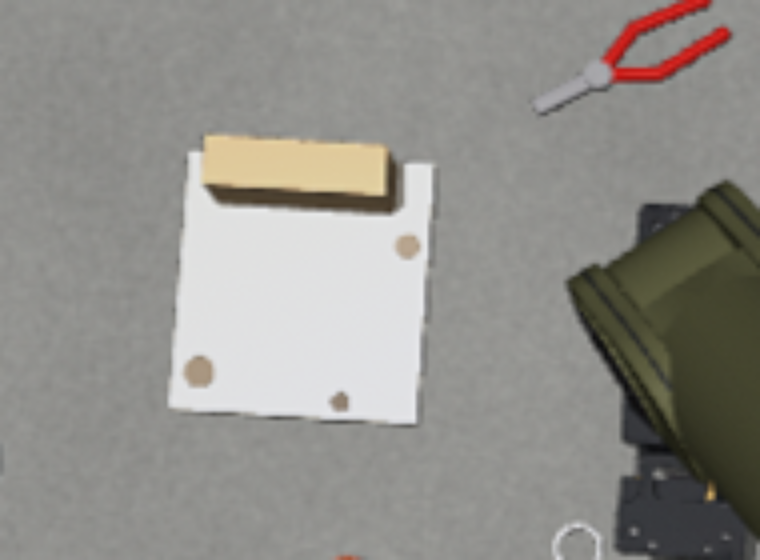

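The brick stands square on the back edge, at about board (0.0655, 0.0005). Its top face spans crop (203,135) to (388,195). Next the charcoal.

>>> play_rows(
  translation=[
    [0,0,0],
    [0,0,0],
    [0,0,0],
    [0,0,0],
    [0,0,0],
    [0,0,0],
    [0,0,0],
    [0,0,0],
    [0,0,0],
    [-0.0256,0.0282,0.01],
    [-0.0256,0.0282,0.01],
    [-0.0256,0.0282,0.01],
    [-0.0256,0.0282,0.01],
    [0,0,0],
    [0,0,0],
  ],
  delta_rot=[
    [0,0,9.9],
    [0,0,9.9],
    [0,0,9.9],
    [0,0,9.9],
    [0,0,9.9],
    [0,0,9.9],
    [0,0,9.9],
    [0,0,9.9],
    [0,0,9.95],
    [0,0,0],
    [0,0,0],
    [0,0,0],
    [0,0,0],
    [0,0,0],
    [0,0,0],
  ],
  grip=[1,1,1,1,1,1,1,1,1,1,1,1,1,1,1],
)

```text
clock: 13.28
tool_pos: [0.4104, -0.1592, 0.2005]
eef_rot: [1.0, -0.02, 0.001, -0.001]
contact_force: [-0.9, -0.4, -0.3]
opening: 0.997
finger_force: 0.0
```

Run:
```python
from h import *
plan(.410,-.159,.067,-.04); print(r.get_state()["q"].round(2))
```

```text
psi -0.04 rot [-0.11 -0.12  0.  ] then shift [-0.0005 -0.0002  0.1335]
[ 0.35  0.65 -0.13  2.21  0.26  0.29 -1.61]
```

>>> play_rows(
  translation=[
    [0,0,0.03],
    [0,0,0.035],
    [0,0,0.035],
    [0,0,0.033],
    [0,0,0],
    [0,0,0],
    [0,0,0],
  ],
  delta_rot=[
    [-0.1,-0.1,0],
    [0,0,0],
    [0,0,0],
    [0,0,0],
    [0,0,0],
    [0,0,0],
    [0,0,0],
  ],
  grip=[1,1,1,1,1,1,1],
)

```text
clock: 14.15
tool_pos: [0.4138, -0.1628, 0.0932]
eef_rot: [1.0, -0.021, -0.005, -0.0]
contact_force: [0.4, -0.5, 0.3]
opening: 1.001
finger_force: 0.0
```

>>> play_rows(
  translation=[
    [0,0,0],
    [0,0,0],
    [0,0,0],
    [0,0,0],
    [0,0,0],
  ],
  delta_rot=[
    [0,0,0],
    [0,0,0],
    [0,0,0],
    [0,0,0],
    [0,0,0],
  ],
  grip=[-1,-1,-1,-1,-1],
  squeeze=20,
)

```text
clock: 14.78
tool_pos: [0.4133, -0.1629, 0.0926]
eef_rot: [1.0, -0.021, -0.006, -0.0]
contact_force: [0.5, 1.4, 2.2]
opening: 0.667
finger_force: 20.0
```

>>> play_rows(
  translation=[
    [0,0,-0.02],
    [0,0,-0.04],
    [0,0,-0.04],
    [0,0,-0.03],
    [0,0,0],
    [0,0,0],
  ],
  delta_rot=[
    [0,0,0],
    [0,0,0],
    [0,0,0],
    [0,0,0],
    [0,0,0],
    [0,0,0],
  ],
  grip=[-1,-1,-1,-1,-1,-1],
)

```text
clock: 15.52
tool_pos: [0.4142, -0.1634, 0.2217]
eef_rot: [1.0, -0.021, -0.007, -0.0]
contact_force: [-0.3, -0.7, -0.2]
opening: 0.666
finger_force: 20.0
```

Run:
```python
from h import *
print(wor(.0655-.016-.02-.045,.0005)); plan(.5965,.1900,.197,-.057)
```

```text
[0.5966 0.1904]
psi -0.042 rot [-0.01  0.78  0.83] then shift [ 0.1619 -0.3632  0.0247]
```

Run:
```python
from h import *
im=r.snapshot("side"); cv2.imwrite("pics/s2.png",cv2.resize(im[100:300,250:470],None,fx=2.9,fy=2.9)); print(r.get_state()["q"].round(3))
```

```text
[ 0.571  0.646 -0.473  2.153  0.622  0.493 -1.997]
```

View pics/s2.png

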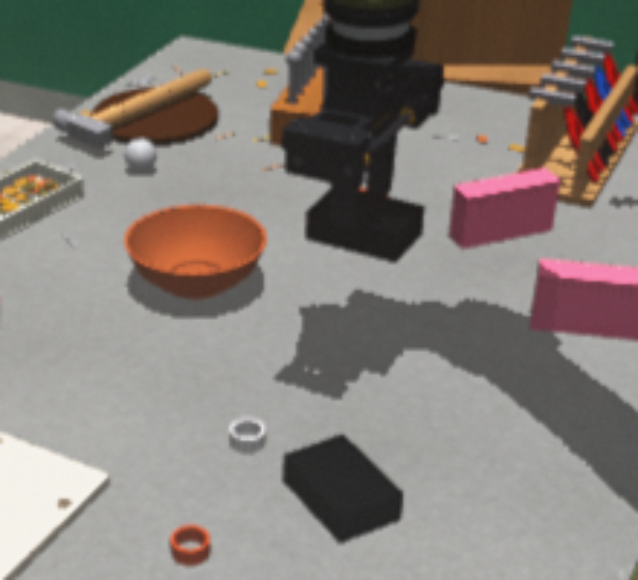

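Held, but only near its top edge. The descent stopped at TCP z = 0.093, near the inner reach limit. I'll carry it gently to the board and check it there.

>>> play_rows(
  translation=[
    [0,-0.005,0],
    [0.005,-0.015,0],
    [0.01,-0.025,0.0],
    [0.015,-0.0325,0.0],
    [0.015,-0.0325,0.002],
    [0.015,-0.0325,0.002],
    [0.015,-0.0325,0.002],
    [0.015,-0.0325,0.002],
    [0.015,-0.0325,0.002],
    [0.015,-0.0325,0.002],
    [0.015,-0.0325,0.002],
    [0.015,-0.03,0.002],
    [0.01,-0.02,0.002],
    [0.005,-0.008,0.0],
    [0,0,0],
    [0,0,0],
  ],
  delta_rot=[
    [0,0.4,0.4],
    [0,0.4,0.4],
    [0,0,0],
    [0,0,0],
    [0,0,0],
    [0,0,0],
    [0,0,0],
    [0,0,0],
    [0,0,0],
    [0,0,0],
    [0,0,0],
    [0,0,0],
    [0,0,0],
    [0,0,0],
    [0,0,0],
    [0,0,0],
  ],
  grip=[-1,-1,-1,-1,-1,-1,-1,-1,-1,-1,-1,-1,-1,-1,-1,-1],
)

```text
clock: 17.58
tool_pos: [0.5993, 0.1887, 0.2045]
eef_rot: [1.0, -0.029, 0.0, 0.001]
contact_force: [-0.3, -0.1, -0.9]
opening: 0.668
finger_force: 20.0
```

Run:
```python
from h import *
plan(.600,.190,.106,-.057); print(r.get_state()["q"].round(3))
```

```text
psi -0.057 rot [ 0.08 -0.06 -0.  ] then shift [ 0.0006 -0.0013  0.0985]
[-0.139  0.843 -0.443  1.633  0.478  0.775 -2.427]
```

>>> play_rows(
  translation=[
    [0.0006,-0.0013,0.015],
    [0,0,0.025],
    [0,0,0.025],
    [0,0,0.02],
    [0,0,0.01],
    [0,0,0.003],
    [0,0,0],
    [0,0,0],
  ],
  delta_rot=[
    [0,0,0],
    [0,0,0],
    [0,0,0],
    [0,0,0],
    [0,0,0],
    [0,0,0],
    [0,0,0],
    [0,0,0],
  ],
  grip=[-1,-1,-1,-1,-1,-1,-1,-1],
)

```text
clock: 18.58
tool_pos: [0.6011, 0.1916, 0.1076]
eef_rot: [1.0, -0.028, 0.002, -0.0]
contact_force: [0.4, -0.5, -1.6]
opening: 0.669
finger_force: 20.0
```

Run:
```python
from h import *
im=r.snapshot("side"); cv2.imwrite("pics/s3.png",cv2.resize(im[190:320,170:330],None,fx=4.4,fy=4.4)); plan(.600,.190,.105,-.057)
```

```text
psi -0.056 rot [-0.05 -0.18  0.06] then shift [-0.0009  0.0017  0.0026]
```

View pics/s3.png

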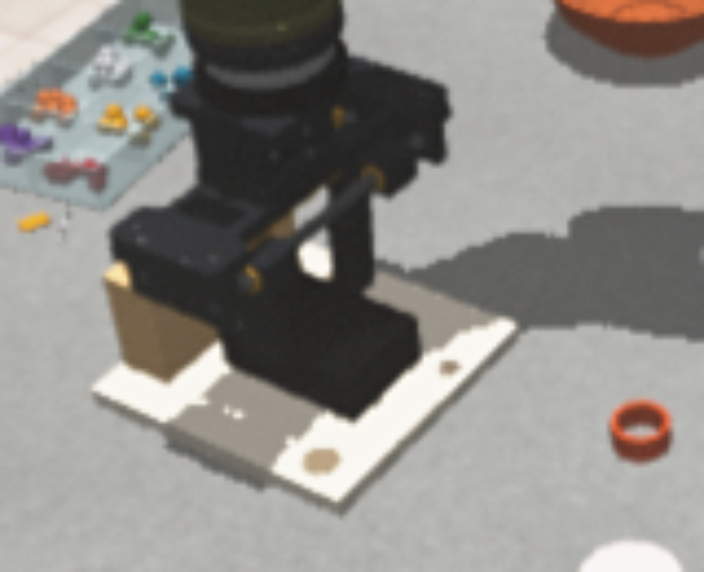

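The block is level and just above the board, end-on to the brick. Its near end is at crop (350,410). Lower it and let go.

>>> play_rows(
  translation=[
    [-0.0009,0.0017,0],
    [0,0,0.002],
    [0,0,0.002],
    [0,0,0],
    [0,0,0],
  ],
  delta_rot=[
    [0,0,0],
    [0,0,0],
    [0,0,0],
    [0,0,0],
    [0,0,0],
  ],
  grip=[-1,-1,-1,-1,-1],
)

```text
clock: 19.25
tool_pos: [0.5998, 0.1896, 0.1045]
eef_rot: [1.0, -0.028, 0.001, 0.0]
contact_force: [-2.3, -2.2, 11.8]
opening: 0.667
finger_force: 20.0
```

>>> play_rows(
  translation=[
    [0,0,0],
    [0,0,0],
    [0,0,0],
    [0,0,-0.03],
    [0,0,-0.04],
    [0,0,-0.04],
    [-0.04,0.05,0],
    [-0.04,0.05,0],
    [-0.04,0.05,0],
    [-0.02,0.05,0],
    [0,0.0,0],
    [0,0,0],
  ],
  delta_rot=[
    [0,0,0],
    [0,0,0],
    [0,0,0],
    [0,0,0],
    [0,0,0],
    [0,0,0],
    [0,0,0],
    [0,0,0],
    [0,0,0],
    [0,0,0],
    [0,0,0],
    [0,0,0],
  ],
  grip=[0.7,0.7,0.7,0.7,0.7,1,1,1,1,1,1,1],
)

```text
clock: 20.75
tool_pos: [0.4524, 0.002, 0.2127]
eef_rot: [1.0, -0.028, 0.002, -0.001]
contact_force: [0.4, -0.7, -0.8]
opening: 1.0
finger_force: 0.0
```

Run:
```python
from h import *
im=r.snapshot("top"); cv2.imwrite("pics/t3c.png",cv2.resize(im[130:300,120:320],None,fx=3.5,fy=3.5))
u=proj([[.597,.19,.04]],"top")[0]; c=col(im,(0,0,0),(180,255,70),u,26); q=rect(c,.042); F=fit("charcoal_block",c,z=.012); print(c.sum(),q,loc(q[0]/1000),F,loc(F[0]))
u=proj([[.677,.185,.076]],"top")[0]; f=col(im,(15,30,150),(35,255,255),u,32); q=rect(f,.076); print(q,loc(q[0]/1000))
d=col(im,(10,80,100),(30,255,255),(140,235),18); print("disc",fit("brass_disc",d))
look("charcoal_block",z=.012); look("firebrick",z=.012)
look("charcoal_block",z=.012,cam="side")
plan(.4985,.4065,.20,-.057); plan(.4985,.4065,.20,-.057+np.pi)
```

```text
895 (array([595.6, 187.2]), array([64.1, 93.3]), 86.5) [-0.0163 -0.0027] (array([ 0.59764501,  0.18911205, -0.10466791]), array([223.79882485, 195.45989554]), np.float64(0.059298888256761315)) [-0.0143 -0.0007]
(array([677.7, 186. ]), array([116.8,  35.1]), 86.6) [0.0658 0.0007]
disc (array([0.49907072, 0.40690578, 0.        ]), array([139.97619048, 234.52090592]), np.float64(4.2361186528674135e-12))
charcoal_block top 0.85 px [223. 196.] xy [0.5962 0.1907] yaw -0.066 cost 0.013
charcoal_block top 0.61 px [278. 298.] xy [0.3383 0.0468] yaw -0.487 cost 0.008
charcoal_block top 0.56 px [186. 338.] xy [0.2383 0.2765] yaw 1.095 cost 0.074
firebrick top 0.85 px [422. 348.] xy [ 0.2198 -0.3065] yaw -1.312 cost 0.451
firebrick top 0.62 px [224. 163.] xy [0.6774 0.1872] yaw -0.03 cost 0.043
firebrick top 0.56 px [480. 292.] xy [ 0.3567 -0.452 ] yaw -0.741 cost 0.117
firebrick top 0.35 px [184. 290.] xy [0.3557 0.2801] yaw -0.826 cost 26.032
charcoal_block side 0.98 px [368. 268.] xy [0.3324 0.0585] yaw -0.649 cost 0.023
charcoal_block side 0.83 px [369. 354.] xy [0.2328 0.2883] yaw 1.109 cost 0.015
charcoal_block side 0.7 px [244. 268.] xy [0.595  0.1911] yaw -0.118 cost 0.016
psi -0.055 rot [-0.04 -0.12  0.13] then shift [ 0.0236 -0.4064  0.0125]
psi -0.055 rot [ 1.9000e-01 -6.0000e-02 -1.7987e+02] then shift [-0.0236  0.4064  0.0125]
```

View pics/t3c.png

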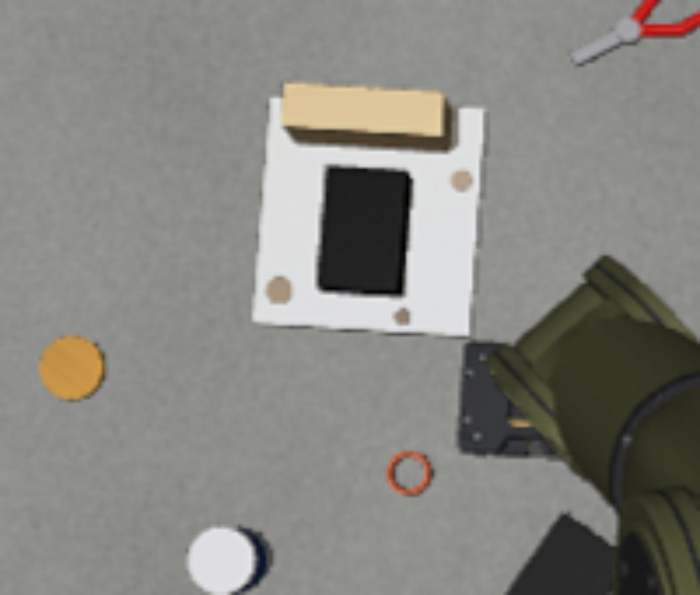

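The charcoal is square in front of the brick: crop (320,167) to (411,295), with a gap of about 20 mm. The disc is at crop (72,368). Next the disc.

>>> play_rows(
  translation=[
    [0,0,0],
    [0,0,0],
    [0,0,0],
    [0,0,0],
    [0,0,0],
    [0,0,0],
    [0.0345,-0.0215,0.0013],
    [0.0345,-0.0215,0.0013],
    [0.0345,-0.0215,0.0013],
    [0.0345,-0.0215,0.0013],
    [0.0345,-0.0215,0.0013],
    [0.0345,-0.0215,0.0013],
    [0.0345,-0.0215,0.0013],
    [0.0345,-0.0215,0.0013],
    [0.0345,-0.0215,0.0013],
    [0.0345,-0.0215,0.0013],
    [0,0,0],
    [0,0,0],
  ],
  delta_rot=[
    [0,0,-9.14],
    [0,0,-9.14],
    [0,0,-9.14],
    [0,0,-9.14],
    [0,0,-9.14],
    [0,0,-9.14],
    [0,0,0],
    [0,0,0],
    [0,0,0],
    [0,0,0],
    [0,0,0],
    [0,0,0],
    [0,0,0],
    [0,0,0],
    [0,0,0],
    [0,0,0],
    [0,0,0],
    [0,0,0],
  ],
  grip=[1,1,1,1,1,1,1,1,1,1,1,1,1,1,1,1,1,1],
)

```text
clock: 23.35
tool_pos: [0.497, 0.4043, 0.1991]
eef_rot: [0.9, 0.435, 0.0, 0.001]
contact_force: [0.5, 0.0, 0.2]
opening: 0.996
finger_force: 0.0
```

Run:
```python
from h import *
plan(.4988,.4065,.075,.9); print(r.get_state()["q"].round(3))
```

```text
psi 0.901 rot [0.13 0.03 0.06] then shift [2.900e-03 1.000e-04 1.241e-01]
[-0.406  0.914 -0.677  1.588  0.693  0.894 -2.012]
```

>>> play_rows(
  translation=[
    [0.0029,0,0.02],
    [0,0,0.035],
    [0,0,0.035],
    [0,0,0.024],
    [0,0,0.01],
    [0,0,0],
    [0,0,0],
    [0,0,0],
  ],
  delta_rot=[
    [0.1,0,0],
    [0,0,0],
    [0,0,0],
    [0,0,0],
    [0,0,0],
    [0,0,0],
    [0,0,0],
    [0,0,0],
  ],
  grip=[1,1,1,1,1,1,1,1],
)

```text
clock: 24.35
tool_pos: [0.4995, 0.4082, 0.0768]
eef_rot: [0.9, 0.435, 0.001, -0.001]
contact_force: [0.5, 0.4, 0.5]
opening: 0.997
finger_force: 0.0
```

Run:
```python
from h import *
plan(.4988,.4065,.066,.9); print(r.get_state()["contact_force"])
```

```text
psi 0.901 rot [-0.01 -0.19  0.06] then shift [-0.0017  0.0005  0.0108]
[0.50117619 0.36732423 0.45741331]
```

>>> play_rows(
  translation=[
    [-0.0017,0.0005,0.004],
    [0,0,0.004],
    [0,0,0.003],
    [0,0,0],
    [0,0,0],
  ],
  delta_rot=[
    [0,-0.2,0],
    [0,0,0],
    [0,0,0],
    [0,0,0],
    [0,0,0],
  ],
  grip=[1,1,1,1,1],
)

```text
clock: 24.98
tool_pos: [0.4982, 0.406, 0.0646]
eef_rot: [0.9, 0.435, -0.001, 0.0]
contact_force: [0.3, -0.2, 0.9]
opening: 1.001
finger_force: 0.5
```

>>> play_rows(
  translation=[
    [0,0,0],
    [0,0,0],
    [0,0,0],
    [0,0,0],
    [0,0,0],
    [0,0,0],
  ],
  delta_rot=[
    [0,0,0],
    [0,0,0],
    [0,0,0],
    [0,0,0],
    [0,0,0],
    [0,0,0],
  ],
  grip=[-1,-1,-1,-1,-1,-1],
  squeeze=20,
)

```text
clock: 25.72
tool_pos: [0.4982, 0.4061, 0.0646]
eef_rot: [0.9, 0.436, -0.001, 0.0]
contact_force: [0.3, 0.4, 0.3]
opening: 0.533
finger_force: 20.0
```

Run:
```python
from h import *
plan(.4988,.4065,.20,.9)
```

```text
psi 0.901 rot [-0.04  0.13  0.07] then shift [ 0.0007  0.0002 -0.1354]
```

>>> play_rows(
  translation=[
    [0,0,-0.01],
    [0,0,-0.02],
    [0,0,-0.025],
    [0,0,-0.025],
    [0,0,-0.02],
    [-0.0135,0.0264,0],
    [-0.0135,0.0264,0],
    [-0.0135,0.0264,0],
    [-0.0135,0.0264,0],
    [-0.0135,0.0264,0],
    [-0.0135,0.0264,0],
    [-0.0135,0.0264,0],
    [-0.0135,0.0264,0],
    [0,0,0],
    [0,0,0],
    [0,0,0],
  ],
  delta_rot=[
    [0,0,0],
    [0,0,0],
    [0,0,0],
    [0,0,0],
    [0,0,0],
    [0,0,0],
    [0,0,0],
    [0,0,0],
    [0,0,0],
    [0,0,0],
    [0,0,0],
    [0,0,0],
    [0,0,0],
    [0,0,0],
    [0,0,0],
    [0,0,0],
  ],
  grip=[-1,-1,-1,-1,-1,-1,-1,-1,-1,-1,-1,-1,-1,-1,-1,-1],
)

```text
clock: 27.72
tool_pos: [0.5964, 0.1922, 0.1653]
eef_rot: [0.9, 0.437, -0.001, -0.0]
contact_force: [0.2, 0.3, -0.9]
opening: 0.538
finger_force: 20.0
```

Run:
```python
from h import *
plan(.5963,.1897,.115,.9)
```

```text
psi 0.904 rot [-0.07  0.07  0.2 ] then shift [-0.002   0.0015  0.0503]
```

>>> play_rows(
  translation=[
    [-0.002,0.0015,0.01],
    [0,0,0.015],
    [0,0,0.015],
    [0,0,0.008],
    [0,0,0],
    [0,0,0],
  ],
  delta_rot=[
    [0,0,0.2],
    [0,0,0],
    [0,0,0],
    [0,0,0],
    [0,0,0],
    [0,0,0],
  ],
  grip=[-1,-1,-1,-1,-1,-1],
)

```text
clock: 28.48
tool_pos: [0.5971, 0.1881, 0.1171]
eef_rot: [0.901, 0.434, -0.001, 0.0]
contact_force: [0.0, 0.3, -2.2]
opening: 0.534
finger_force: 20.0
```

Run:
```python
from h import *
plan(.5963,.1897,.107,.9); print(r.get_state()["contact_force"])
```

```text
psi 0.898 rot [-0.02  0.08 -0.13] then shift [ 0.0007 -0.0016  0.0101]
[ 1.46924527e-03  2.75063414e-01 -2.21651699e+00]
```

>>> play_rows(
  translation=[
    [0.0007,-0.0016,0.004],
    [0,0,0.004],
    [0,0,0.002],
    [0,0,0.001],
    [0,0,0],
    [0,0,0],
  ],
  delta_rot=[
    [0,0,0],
    [0,0,0],
    [0,0,0],
    [0,0,0],
    [0,0,0],
    [0,0,0],
  ],
  grip=[-1,-1,-1,-1,-1,-1],
)

```text
clock: 29.22
tool_pos: [0.5959, 0.1892, 0.1066]
eef_rot: [0.901, 0.434, -0.001, 0.001]
contact_force: [-2.2, -1.6, 5.8]
opening: 0.536
finger_force: 20.9
```

Run:
```python
from h import *
plan(.5963,.1897,.107,.9); print(r.get_state()["contact_force"])
```

```text
psi 0.898 rot [-0.    0.14 -0.14] then shift [ 0.0006 -0.     -0.0004]
[-2.23910821 -1.64149355  5.75856029]
```

>>> play_rows(
  translation=[
    [0,0,0],
    [0,0,0],
    [0,0,0],
    [0,0,-0.01],
    [0,0,-0.025],
    [0,0,-0.03],
    [0,0,-0.03],
    [-0.01,0,0],
    [0,0,0],
    [0,0,0],
    [-0.03,0.015,0],
    [-0.03,0.015,0],
    [-0.03,0.015,0],
    [-0.03,0.015,0],
    [-0.03,0.015,0],
    [-0.03,0.015,0],
    [-0.02,0.015,0],
    [0,0,0],
    [0,0,0],
  ],
  delta_rot=[
    [0,0,0],
    [0,0,0],
    [0,0,0],
    [0,0,0],
    [0,0,0],
    [0,0,0],
    [0,0,0],
    [0,0,9.57],
    [0,0,9.57],
    [0,0,9.57],
    [0,0,0],
    [0,0,0],
    [0,0,0],
    [0,0,0],
    [0,0,0],
    [0,0,0],
    [0,0,0],
    [0,0,0],
    [0,0,0],
  ],
  grip=[0.3,0.3,0.3,0.3,0.3,0.3,0.3,0.2,0.2,0.2,0.2,0.2,0.2,0.2,0.2,0.2,0.2,0.2,0.2],
)

```text
clock: 31.6
tool_pos: [0.4473, 0.0086, 0.2017]
eef_rot: [0.98, 0.197, 0.0, 0.0]
contact_force: [0.2, 0.9, -0.2]
opening: 0.603
finger_force: 0.0
```

Run:
```python
from h import *
im=r.snapshot("top"); cv2.imwrite("pics/t4c.png",cv2.resize(im[130:300,120:320],None,fx=3.5,fy=3.5))
u=proj([[.597,.19,.05]],"top")[0]; d=col(im,(10,80,100),(30,255,255),u,20); F=fit("brass_disc",d,z=.042); print(d.sum(),F,loc(F[0]))
c=col(im,(0,0,0),(180,255,70),u,28); q=rect(c,.042); F=fit("charcoal_block",c|d,z=.012); print(q,loc(q[0]/1000),F,loc(F[0]))
look("brass_disc",z=.042)
look("brass_disc",z=.042,cam="side"); look("charcoal_block",z=.012,cam="side"); look("silver_collar",cam="side")
plan(.4437,.0107,.11,.4)
```

```text
286 (array([0.5976617 , 0.18914861, 0.        ]), array([222.79635762, 194.33774834]), np.float64(1.3866104819071594e-12)) [-0.0143 -0.0007]
(array([595.6, 187.2]), array([64.1, 93.3]), 86.5) [-0.0163 -0.0027] (array([ 0.59764501,  0.18911205, -0.10466791]), array([223.79882485, 195.45989554]), np.float64(0.059298888256761315)) [-0.0143 -0.0007]
brass_disc top 0.5 px [223. 195.] xy [0.5965 0.1887] yaw 0.0 cost 0.0
brass_disc side 0.76 px [243. 262.] xy [0.5942 0.1913] yaw 0.0 cost 0.0
charcoal_block side 0.94 px [369. 354.] xy [0.2331 0.2882] yaw 1.1 cost 0.094
charcoal_block side 0.89 px [243. 268.] xy [0.5968 0.1915] yaw -0.105 cost 0.023
charcoal_block side 0.89 px [367. 268.] xy [0.3331 0.0594] yaw -0.637 cost 0.0
silver_collar side 0.42 px [334. 250.] xy [0.4425 0.0119] yaw 0.0 cost 0.0
psi 0.397 rot [ 0.03  0.12 -0.18] then shift [-0.0011 -0.0036  0.0913]
```

View pics/t4c.png

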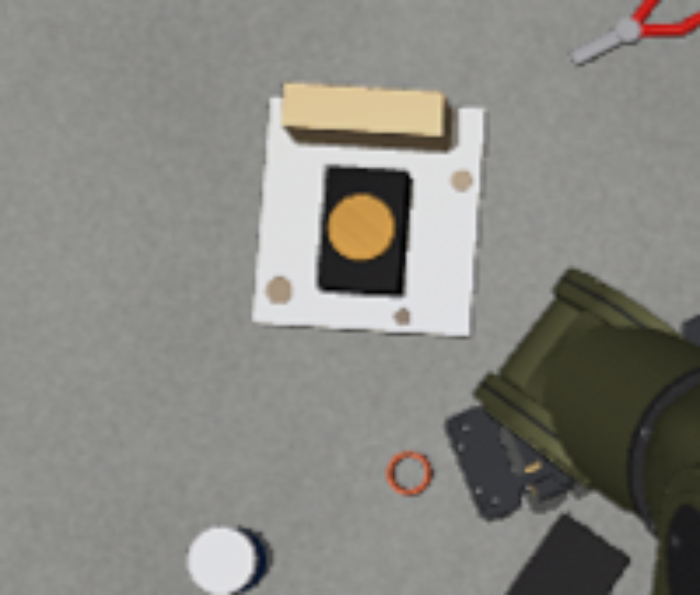

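The disc sits in the middle of the charcoal: crop disc (361,227), block centre about (366,230). Now the silver collar.

>>> play_rows(
  translation=[
    [-0.0012,-0.0036,0.01],
    [0,0,0.02],
    [0,0,0.02],
    [0,0,0.02],
    [0,0,0.02],
    [0,0,0],
    [0,0,0],
  ],
  delta_rot=[
    [0,0,0],
    [0,0,0],
    [0,0,0],
    [0,0,0],
    [0,0,0],
    [0,0,0],
    [0,0,0],
  ],
  grip=[0.2,0.2,0.2,0.2,0.2,0.2,0.2],
)

```text
clock: 32.92
tool_pos: [0.4433, 0.0105, 0.1116]
eef_rot: [0.98, 0.197, -0.001, 0.001]
contact_force: [-0.3, -0.1, -0.1]
opening: 0.595
finger_force: 0.0
```

Run:
```python
from h import *
plan(.4435,.011,.068,.4); print(r.get_state()["q"].round(2))
```

```text
psi 0.397 rot [ 0.04  0.13 -0.17] then shift [ 0.0004 -0.0004  0.0436]
[-0.03  0.85 -0.15  2.23  1.07  0.13 -2.37]
```

>>> play_rows(
  translation=[
    [0,0,0.01],
    [0,0,0.01],
    [0,0,0.01],
    [0,0,0.008],
    [0,0,0.005],
    [0,0,0],
    [0,0,0],
  ],
  delta_rot=[
    [0,0,0],
    [0,0,0],
    [0,0,0],
    [0,0,0],
    [0,0,0],
    [0,0,0],
    [0,0,0],
  ],
  grip=[0.2,0.2,0.2,0.2,0.2,0.2,0.2],
)

```text
clock: 33.8
tool_pos: [0.4503, 0.0101, 0.0735]
eef_rot: [0.98, 0.197, -0.007, -0.001]
contact_force: [0.3, -0.5, 0.6]
opening: 0.6
finger_force: 0.0
```

Run:
```python
from h import *
plan(.4435,.011,.068,.4); print(r.get_state()["q"].round(2),r.get_state()["contact_force"])
```

```text
psi 0.396 rot [-0.22  0.74 -0.22] then shift [-0.0059 -0.0034  0.0055]
[-0.09  0.94 -0.05  2.21  1.36  0.04 -2.65] [ 0.27181426 -0.48833388  0.58552598]
```

q6 and q7 are at their limits in this attitude, so I'll back up, turn the wrist to ψ≈1.4 and come down again.

>>> play_rows(
  translation=[
    [0,0,-0.02],
    [0,0,-0.03],
    [0,0,-0.03],
    [0,0,-0.02],
    [0,0,0],
    [0,0,0],
    [0,0,0],
    [0,0,0],
    [0,0,0],
    [0,0,0],
    [0,0,0],
    [0,0,0],
    [0,0,0],
  ],
  delta_rot=[
    [0,0,0],
    [0,0,0],
    [0,0,0],
    [0,0,0],
    [0,0.3,-8],
    [0,0.3,-8],
    [0,0,-8],
    [0,0,-8],
    [0,0,-8],
    [0,0,-8],
    [0,0,-9.5],
    [0,0,0],
    [0,0,0],
  ],
  grip=[0.2,0.2,0.2,0.2,0.1,0.1,0.1,0.1,0.1,0.1,0.1,0.1,0.1],
)

```text
clock: 35.42
tool_pos: [0.4515, 0.0102, 0.1733]
eef_rot: [0.766, 0.643, -0.001, -0.003]
contact_force: [0.4, -0.1, 0.5]
opening: 0.546
finger_force: 0.0
```

Run:
```python
from h import *
plan(.4435,.011,.10,1.4); print(r.get_state()["q"].round(2))
look("silver_collar",cam="side")
```

```text
psi 1.398 rot [-0.29 -0.15 -0.14] then shift [-0.0006 -0.0081  0.0733]
[ 0.36  0.83 -0.8   2.17  1.09  0.63 -1.42]
silver_collar side 0.51 px [335. 251.] xy [0.441  0.0137] yaw 0.0 cost 0.0
silver_collar side 0.48 px [240. 275.] xy [0.601  0.1991] yaw 0.0 cost 0.0
```

>>> play_rows(
  translation=[
    [-0.0006,-0.004,0.01],
    [0,-0.0041,0.015],
    [0,0,0.015],
    [0,0,0.015],
    [0,0,0.015],
    [0,0,0.01],
    [0,0,0],
    [0,0,0],
  ],
  delta_rot=[
    [-0.3,-0.15,0],
    [0,0,0],
    [0,0,0],
    [0,0,0],
    [0,0,0],
    [0,0,0],
    [0,0,0],
    [0,0,0],
  ],
  grip=[0.2,0.2,0.2,0.2,0.2,0.2,0.2,0.2],
)

```text
clock: 36.52
tool_pos: [0.4437, 0.0113, 0.0936]
eef_rot: [0.765, 0.644, 0.0, 0.0]
contact_force: [0.3, -0.6, 0.0]
opening: 0.6
finger_force: 0.0
```

Run:
```python
from h import *
plan(.4435,.011,.068,1.4); print(r.get_state()["q"].round(2))
```

```text
psi 1.4 rot [ 0.03 -0.02 -0.  ] then shift [-0.0003 -0.0001  0.0256]
[ 0.26  0.97 -0.65  2.22  1.46  0.53 -1.76]
```

>>> play_rows(
  translation=[
    [0,0,0.008],
    [0,0,0.008],
    [0,0,0.007],
    [0,0,0.003],
    [0,0,0],
    [0,0,0],
  ],
  delta_rot=[
    [0,0,0],
    [0,0,0],
    [0,0,0],
    [0,0,0],
    [0,0,0],
    [0,0,0],
  ],
  grip=[0.2,0.2,0.2,0.2,0.2,0.2],
)

```text
clock: 37.28
tool_pos: [0.4436, 0.0112, 0.0674]
eef_rot: [0.765, 0.644, 0.0, -0.0]
contact_force: [0.9, -0.6, -0.1]
opening: 0.6
finger_force: 0.0
```

>>> play_rows(
  translation=[
    [0,0,0],
    [0,0,0],
    [0,0,0],
    [0,0,0],
  ],
  delta_rot=[
    [0,0,0],
    [0,0,0],
    [0,0,0],
    [0,0,0],
  ],
  grip=[-1,-1,-1,-1],
  squeeze=12,
)

```text
clock: 37.78
tool_pos: [0.4436, 0.0112, 0.0674]
eef_rot: [0.765, 0.644, 0.0, 0.0]
contact_force: [-0.5, 0.3, 1.3]
opening: 0.357
finger_force: 12.0
```

Run:
```python
from h import *
plan(.4435,.011,.18,1.4); print(r.get_state()["q"].round(2))
```

```text
psi 1.4 rot [ 0.02 -0.02  0.02] then shift [-2.000e-04 -1.000e-04 -1.126e-01]
[ 0.26  1.02 -0.64  2.22  1.57  0.54 -1.86]
```

>>> play_rows(
  translation=[
    [0,0,-0.01],
    [0,0,-0.02],
    [0,0,-0.025],
    [0,0,-0.025],
    [0,0,-0.025],
    [0.0251,0.015,0],
    [0.0251,0.015,0],
    [0.0251,0.015,0],
    [0.0251,0.015,0],
    [0.0251,0.015,0],
    [0.0251,0.015,0],
    [0.0251,0.015,0],
    [0.0251,0.015,0],
    [0,0,0],
    [0,0,0],
    [0,0,0],
  ],
  delta_rot=[
    [0,0,0],
    [0,0,0],
    [0,0,0],
    [0,0,0],
    [0,0,0],
    [0,0,0],
    [0,0,0],
    [0,0,0],
    [0,0,0],
    [0,0,0],
    [0,0,0],
    [0,0,0],
    [0,0,0],
    [0,0,0],
    [0,0,0],
    [0,0,0],
  ],
  grip=[-1,-1,-1,-1,-1,-1,-1,-1,-1,-1,-1,-1,-1,-1,-1,-1],
)

```text
clock: 39.78
tool_pos: [0.5952, 0.1872, 0.1721]
eef_rot: [0.765, 0.644, -0.001, 0.0]
contact_force: [0.1, -0.8, -0.3]
opening: 0.358
finger_force: 12.0
```

Run:
```python
from h import *
plan(.596,.1892,.125,1.4); print(r.get_state()["q"].round(2))
```

```text
psi 1.4 rot [-0.03  0.09 -0.01] then shift [0.0021 0.0004 0.0471]
[ 0.04  0.98 -0.82  1.65  0.87  0.91 -1.29]
```

>>> play_rows(
  translation=[
    [0.0021,0.0004,0.01],
    [0,0,0.015],
    [0,0,0.015],
    [0,0,0.007],
    [0,0,0],
    [0,0,0],
    [0,0,0],
  ],
  delta_rot=[
    [0,0,0],
    [0,0,0],
    [0,0,0],
    [0,0,0],
    [0,0,0],
    [0,0,0],
    [0,0,0],
  ],
  grip=[-1,-1,-1,-1,-1,-1,-1],
)

```text
clock: 40.65
tool_pos: [0.5969, 0.1909, 0.1259]
eef_rot: [0.765, 0.644, 0.001, 0.0]
contact_force: [-0.6, -0.3, -1.3]
opening: 0.358
finger_force: 12.0
```

Run:
```python
from h import *
plan(.596,.1892,.118,1.4)
```

```text
psi 1.4 rot [ 0.05 -0.05  0.02] then shift [-0.0019 -0.0006  0.0079]
```

>>> play_rows(
  translation=[
    [-0.0019,-0.0006,0.003],
    [0,0,0.003],
    [0,0,0.002],
    [0,0,0.001],
    [0,0,0],
    [0,0,0],
  ],
  delta_rot=[
    [0,0,0],
    [0,0,0],
    [0,0,0],
    [0,0,0],
    [0,0,0],
    [0,0,0],
  ],
  grip=[-1,-1,-1,-1,-1,-1],
)

```text
clock: 41.4
tool_pos: [0.5956, 0.1888, 0.1174]
eef_rot: [0.765, 0.644, 0.0, 0.0]
contact_force: [-2.4, -2.2, 7.5]
opening: 0.357
finger_force: 12.0
```

Run:
```python
from h import *
plan(.596,.1892,.1175,1.4)
```

```text
psi 1.4 rot [0.04 0.03 0.01] then shift [ 0.0004  0.0003 -0.0001]
```

>>> play_rows(
  translation=[
    [0,0,0],
    [0,0,0],
    [0,0,0],
    [0,0,-0.01],
    [0,0,-0.02],
    [0,0,-0.025],
    [0,0,-0.025],
    [0,0,0],
    [0,0,0],
    [0,0,0],
    [0,0,0],
    [0.0231,-0.0223,0],
    [0.0231,-0.0223,0],
    [0.0231,-0.0223,0],
    [0.0231,-0.0223,0],
    [0.0231,-0.0223,0],
    [0.0231,-0.0223,0],
    [0.0231,-0.0223,0],
    [0.0231,-0.0223,0],
    [0,0,0],
  ],
  delta_rot=[
    [0,0,0],
    [0,0,0],
    [0,0,0],
    [0,0,0],
    [0,0,0],
    [0,0,0],
    [0,0,0],
    [0,0,-8.6],
    [0,0,-8.6],
    [0,0,-8.6],
    [0,0,-8.6],
    [0,0,0],
    [0,0,0],
    [0,0,0],
    [0,0,0],
    [0,0,0],
    [0,0,0],
    [0,0,0],
    [0,0,0],
    [0,0,0],
  ],
  grip=[0,0,0,0,0,0,0,0.8,0.8,0.8,0.8,0.8,0.8,0.8,0.8,0.8,0.8,0.8,0.8,0.8],
)

```text
clock: 43.9
tool_pos: [0.355, 0.2842, 0.1982]
eef_rot: [0.538, 0.843, 0.001, 0.0]
contact_force: [1.0, 0.2, 0.3]
opening: 0.903
finger_force: 0.0
```

Run:
```python
from h import *
im=r.snapshot("top"); cv2.imwrite("pics/t5.png",im)
cv2.imwrite("pics/t5c.png",cv2.resize(im[130:300,120:320],None,fx=3.5,fy=3.5))
u=proj([[.597,.19,.05]],"top")[0]; d=col(im,(10,80,100),(30,255,255),u,20); F=fit("brass_disc",d,z=.042); print(d.sum(),F[0])
u=proj([[.596,.189,.066]],"top")[0]; d=col(im,(0,0,150),(180,70,255),u,14); F=fit("silver_collar",d,z=.05); print(d.sum(),F[0])
look("flux_jar",cam="side")
plan(.3565,.283,.10,2.); print(r.get_state()["q"].round(2))
```

```text
211 [0.59779861 0.18916305 0.        ]
195 [0.60260212 0.22161212 0.        ]
flux_jar side 0.81 px [313. 330.] xy [0.3564 0.2847] yaw 0.0 cost 0.0
psi 1.999 rot [ 0.13  0.03 -0.03] then shift [ 0.0009 -0.0008  0.0971]
[-0.22  0.83 -0.94  2.14  1.06  0.75 -1.45]
```

View pics/t5c.png

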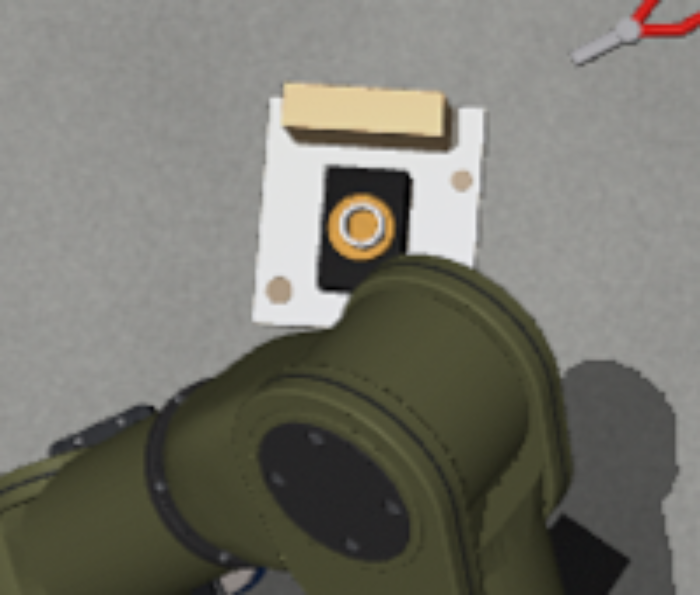

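The collar at crop (361,226) is centred on the disc at (361,227). Now the jar.

>>> play_rows(
  translation=[
    [0.0009,-0.0008,0.015],
    [0,0,0.02],
    [0,0,0.02],
    [0,0,0.02],
    [0,0,0.02],
    [0,0,0.015],
    [0,0,0.01],
    [0,0,0],
    [0,0,0],
  ],
  delta_rot=[
    [0,0,0],
    [0,0,0],
    [0,0,0],
    [0,0,0],
    [0,0,0],
    [0,0,0],
    [0,0,0],
    [0,0,0],
    [0,0,0],
  ],
  grip=[1,1,1,1,1,1,1,1,1],
)

```text
clock: 45.18
tool_pos: [0.3558, 0.2832, 0.0768]
eef_rot: [0.54, 0.842, 0.001, 0.0]
contact_force: [-0.9, 0.3, -0.7]
opening: 0.997
finger_force: 0.0
```

Run:
```python
from h import *
plan(.3565,.283,.076,2.); print(r.get_state()["q"].round(2))
```

```text
psi 2.0 rot [ 0.06 -0.02  0.01] then shift [-0.0004  0.0006  0.0008]
[-0.32  1.04 -0.76  2.19  1.49  0.64 -1.81]
```

>>> play_rows(
  translation=[
    [0,0,0],
    [0,0,0],
    [0,0,0],
    [0,0,0],
    [0,0,-0.01],
    [0,0,-0.02],
    [0,0,-0.025],
    [0,0,-0.025],
  ],
  delta_rot=[
    [0,0,0],
    [0,0,0],
    [0,0,0],
    [0,0,0],
    [0,0,0],
    [0,0,0],
    [0,0,0],
    [0,0,0],
  ],
  grip=[-1,-1,-1,-1,-1,-1,-1,-1],
  squeeze=25,
)

```text
clock: 46.18
tool_pos: [0.3551, 0.283, 0.1576]
eef_rot: [0.54, 0.842, 0.0, -0.0]
contact_force: [0.7, 0.1, -1.6]
opening: 0.538
finger_force: 25.0
```

>>> play_rows(
  translation=[
    [-0.0312,0.0092,0],
    [-0.0312,0.0092,0],
    [-0.0312,0.0092,0],
    [-0.0312,0.0092,0],
    [-0.0312,0.0092,0],
    [-0.0312,0.0092,0],
    [-0.0312,0.0092,0],
    [-0.0312,0.0092,0],
    [-0.0312,0.0092,0],
    [-0.0312,0.0092,0],
    [-0.0312,0.0092,0],
    [-0.0312,0.0092,0],
    [0,0,0],
    [0,0,0],
    [0,0,0],
  ],
  delta_rot=[
    [0,0,0],
    [0,0,0],
    [0,0,0],
    [0,0,0],
    [0,0,0],
    [0,0,0],
    [0,0,0],
    [0,0,0],
    [0,0,0],
    [0,0,0],
    [0,0,0],
    [0,0,0],
    [0,0,0],
    [0,0,0],
    [0,0,0],
  ],
  grip=[-1,-1,-1,-1,-1,-1,-1,-1,-1,-1,-1,-1,-1,-1,-1],
)

```text
clock: 48.05
tool_pos: [0.6111, -0.0098, 0.1566]
eef_rot: [0.539, 0.842, 0.0, -0.0]
contact_force: [0.8, -0.1, -1.7]
opening: 0.536
finger_force: 25.0
```

Run:
```python
from h import *
plan(.612,-.0115,.090,2.); print(r.get_state()["q"].round(2))
```

```text
psi 2.003 rot [ 0.01 -0.06  0.19] then shift [-0.0019  0.0002  0.0666]
[ 0.4   1.02 -0.9   1.7   0.97  0.93 -0.46]
```

>>> play_rows(
  translation=[
    [-0.0019,0.0002,0.015],
    [0,0,0.02],
    [0,0,0.02],
    [0,0,0.012],
    [0,0,0.005],
    [0,0,0],
    [0,0,0],
  ],
  delta_rot=[
    [0,0,0],
    [0,0,0],
    [0,0,0],
    [0,0,0],
    [0,0,0],
    [0,0,0],
    [0,0,0],
  ],
  grip=[-1,-1,-1,-1,-1,-1,-1],
)

```text
clock: 48.92
tool_pos: [0.6132, -0.0127, 0.0849]
eef_rot: [0.54, 0.842, 0.001, 0.0]
contact_force: [-0.1, 0.2, -0.8]
opening: 0.539
finger_force: 25.0
```

Run:
```python
from h import *
plan(.612,-.0115,.077,2.)
```

```text
psi 2.001 rot [0.09 0.   0.04] then shift [ 0.0016 -0.0006  0.0079]
```

>>> play_rows(
  translation=[
    [0.0014,-0.0006,0.003],
    [0,0,0.003],
    [0,0,0.002],
    [0,0,0.001],
    [0,0,0],
    [0,0,0],
  ],
  delta_rot=[
    [0,0,0],
    [0,0,0],
    [0,0,0],
    [0,0,0],
    [0,0,0],
    [0,0,0],
  ],
  grip=[-1,-1,-1,-1,-1,-1],
)

```text
clock: 49.68
tool_pos: [0.6117, -0.0117, 0.0774]
eef_rot: [0.54, 0.842, -0.0, 0.001]
contact_force: [-3.6, -1.9, 14.8]
opening: 0.541
finger_force: 25.0
```

>>> play_rows(
  translation=[
    [0,0,0],
    [0,0,0],
    [0,0,0],
    [0,0,-0.01],
    [0,0,-0.02],
    [0,0,-0.03],
    [0,0,-0.03],
    [0,0,-0.03],
    [0.02,-0.04,-0.01],
    [0.02,-0.04,0],
    [0,-0.04,0],
    [0,-0.04,0],
    [0,-0.04,0],
    [0,0,0],
    [0,0,0],
  ],
  delta_rot=[
    [0,0,0],
    [0,0,0],
    [0,0,0],
    [0,0,0],
    [0,0,0],
    [0,0,0],
    [0,0,0],
    [0,0,0],
    [0,0,0],
    [0,0,0],
    [0,0,0],
    [0,0,0],
    [0,0,0],
    [0,0,0],
    [0,0,0],
  ],
  grip=[0.6,0.6,0.6,0.6,0.6,0.6,0.6,0.6,0.6,0.6,0.6,0.6,0.6,0.6,0.6],
)

```text
clock: 51.55
tool_pos: [0.4146, -0.0584, 0.2062]
eef_rot: [0.54, 0.842, 0.001, 0.001]
contact_force: [0.3, 0.1, -0.1]
opening: 0.796
finger_force: 0.0
```

Run:
```python
from h import *
im=r.snapshot("top"); cv2.imwrite("pics/t6.png",im)
j=col(im,(0,0,160),(180,60,255),proj([[.612,-.0115,.05]],"top")[0],20); print(j.sum(),rect(j,.05))
im=r.snapshot("side"); cv2.imwrite("pics/s6.png",cv2.resize(im[150:330,160:420],None,fx=3,fy=3))
look("flux_jar",cam="side"); look("flux_jar"); look("quench_bowl",cam="side"); look("copper_collar"); look("pinch_pot")
```

```text
291 (array([614. , -11.6]), array([48.3, 50.3]), 0.2)
flux_jar side 0.68 px [283. 224.] xy [ 0.61   -0.0092] yaw 0.0 cost 0.0
flux_jar top 0.53 px [302. 190.] xy [ 0.6121 -0.0106] yaw 0.0 cost 0.0
quench_bowl side 0.95 px [315. 186.] xy [ 0.6268 -0.2267] yaw 0.0 cost 0.0
copper_collar top 0.62 px [236. 265.] xy [0.4204 0.1587] yaw 0.0 cost 0.0
copper_collar top 0.29 px [220. 191.] xy [0.6115 0.2023] yaw 0.0 cost 0.0
pinch_pot top 0.63 px [451. 236.] xy [ 0.4967 -0.3883] yaw 0.0 cost 0.0
```

View pics/t6.png

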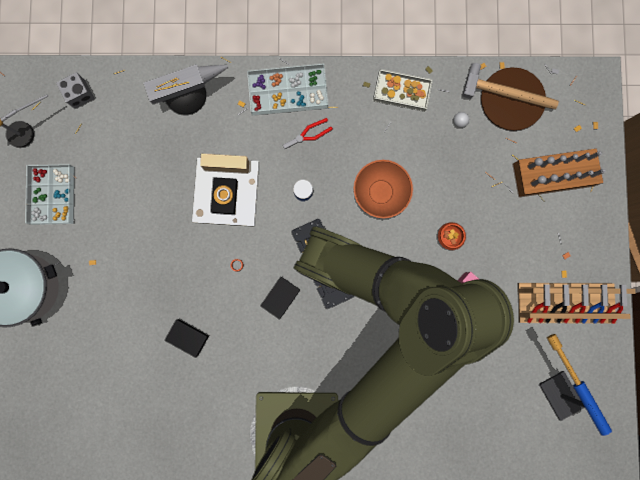

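View pics/s6.png

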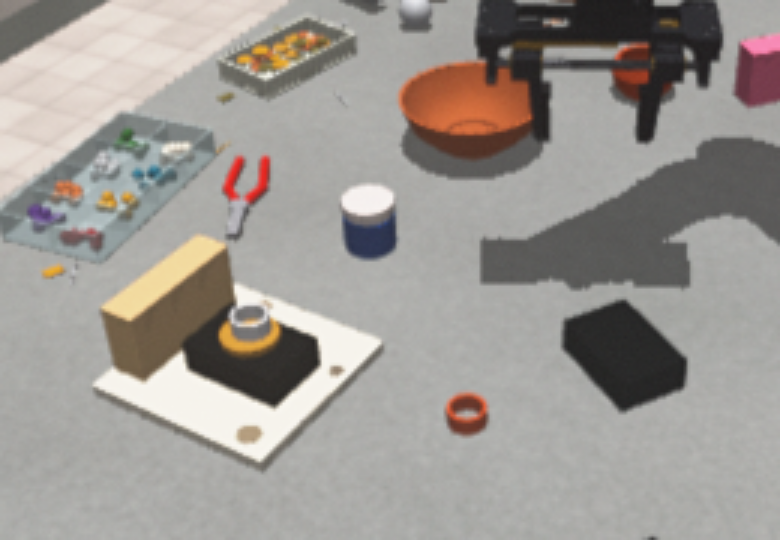

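Everything is in place. The stack on the board is at top view (224,190), and the jar at (303,189) is midway between the board (225,192) and the bowl (383,189). The copper collar (237,265), pinch pot (451,236) and pliers (308,133) are where they were. Nothing touches the arm.

```bash
python3 -c "
from plant import r
print(r.finish_job())"
```

```text
the job is handed in; nothing more can be done
None
```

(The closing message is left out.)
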